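# Dress a round pizza-cutter blade with a hand hone

### The job

Take the blue hand hone out of its tray and file the edge of the round blade in the honing stand: lay the hone on top of the blade and push it in the direction of the yellow arrow, pressing lightly (about a kilogram), and lift it clear of the blade on every return so that the blade is never dragged backwards. Repeat, in at least two forward strokes, until the stiff blade has turned all the way and its red pin rests at the yellow stop; then lay the hone flat in its tray again. Turn the blade with the hone only, and leave the other things where they are.

Things in the scene. Friction and masses are not known exactly. Their poses are not given: they have to be found in the camera images.
- stand: Fixed honing stand: black foot 140 x 90 x 18 mm, rubber feet. Its yellow arrow points along +x of this body, the forward stroke (away from the robot, within 0.4 rad). Origin: centre of the foot's underside on the work surface, z up. A round steel blade, 90 mm across, 5 mm thick, stands upright in the x-z plane over the origin, its axle along y, in a grey fork 44 mm wide over the axle ends.
- edge_nominal (a point): Fixed point of the stand 143 mm above the work surface: where the blade's top edge would be on average. Truly that edge lies up to 13 mm higher or lower (set differently each time, not measured; out of round by 1.5 mm): feel for it. The blade gives straight down on a spring: from about 2.5 N, then 4 N per mm, 10 mm at most. Over 18 N is too much; under 4 to 6 N the hone slips without turning it.
- blade (a joint): Blade angle, rad; grows as its top goes forward (+x of the stand). Starts at -0.1 to 0.2; at 2.6 the red pin on its side meets the yellow stop and it turns no farther. Stiff axle (0.12 N m to start, then 0.25 N m per rad/s): turns only while the hone rubs it under pressure (0.4 to 0.8 rad/s at 10 N, not faster than the hone), and turns back if the hone is dragged back on it.
- hone: Loose hand hone, 0.15 to 0.3 kg: flat plate 110 (x) x 32 (y) x 8 (z) mm, dark abrasive underside, with a blue ribbed grip 70 (x) x 20 (y) mm that rises from 8 to 44 mm above the underside. Origin: centre of the underside; x along the plate, z up. Either end may lead.
- tray: Fixed shallow wooden tray, 150 (x) x 66 (y) mm, walls 5 mm thick and 12 mm high, inner floor 5 mm above the work surface, inside 140 x 56 mm. Origin: centre of its underside. The hone lies in it, roughly along its x.
- tumbler: Bystander: clear glass tumbler, 77 mm across, 89 mm high; origin at its underside.
- bitters: Bystander: small brown dropper bottle, 33 mm across, 102 mm high; origin at its underside.
- coaster: Bystander: round brown coaster, 94 mm across, 8 mm thick; origin at its underside.
- jigger: Bystander: copper-coloured double-cone measure, 46 mm across, 84 mm high; origin at its underside.
There are look-alikes about, which are no part of the job. Of the things like the tray, leave any that is green, pink or purple; of the rest the larger one is meant.

How it is judged:
On the way, in this order (a step that is already met when the one before it is completed fails the run):
1. a first forward stroke has turned the blade past 0.4 rad with the hone pressed on it (value of joint blade above 0.4 rad and contact force between hone and blade above 2 N), for 0.05 s.
2. the hone is lifted clear of the blade before the blade has reached its stop (blade between 0.4 and 2.45 rad) (contact force between hone and blade below 0.05 N and z of hone in the frame of stand above 0.13 m and value of joint blade between 0.4 and 2.45 rad), for 0.1 s.
3. a later forward stroke brings the blade to its stop (past 2.5 rad) with the hone pressed on it (value of joint blade above 2.5 rad and contact force between hone and blade above 2 N), for 0.05 s.
At the end, for the whole second after the job is handed in: The blade stands at its stop (past 2.45 of 2.6 rad); the hone lies flat and at rest in its tray, its centre within 30 mm (along) and 20 mm (across) of the tray's centre, on the tray's floor (underside less than 10 mm above the work surface) (value of joint blade above 2.45 rad and x of hone in the frame of tray between -0.03 and 0.03 m and y of hone in the frame of tray between -0.02 and 0.02 m and z of hone in the frame of tray below 0.01 m and angle between hone's own z axis and vertical below 0.1 rad and linear speed of hone below 0.02 m/s); the robot touches nothing.
It fails at once if the hone presses on the blade with more than 18 N (contact force between hone and blade above 18 N).
It fails at once if the blade is dragged backwards (faster than 0.15 rad/s, with the hone on it) (velocity of joint blade below -0.15 rad/s and contact force between hone and blade above 1 N).
It fails at once if the fingers or the arm touch the blade (more than 1 N) (contact force between any of the fingers, the arm and blade above 1 N).
It fails at once if a bystander is moved by more than 20 mm (distance of any of tumbler, bitters, coaster, jigger from where it was at the start of the episode above 0.02 m).
It also fails if it takes over 72 s, if anything falls off the work surface, if the arm or the gripper's body presses on something with over 40 N, if the wrist force passes 120 N, or if a joint passes its speed limit or range.

### The arm

A 6-joint arm with a two-finger parallel gripper is mounted at the origin on the work surface; the furniture and walls round the work are solid. World frame = base frame: x ahead of the robot, y to its left, z up, the work surface at z = 0. Lengths are in m, angles in rad, forces in N, time in s.
With the tool pointing down it reaches from about 0.3 to 1 m from the base axis. Payload 5.1 kg.
Tool frame: the origin (TCP) lies on the mounting face of the last link; the fingertips stand 190 mm ahead of it and the grasp point (between the pads) lies 171 mm ahead of it; z points along the fingers, y is the line along which they close (so a half turn about z gives the same grasp; the last joint's range is limited). The gripper opens to 95 mm and grips with 3 to 60 N. Pads are 20 mm wide; open, the fingers measure 119 mm over their backs; the gripper's body (75 mm by 180 mm) begins 59 mm behind the grasp point.
Start: joints at [1.055, 0.124, 1.65, -0, 1.367, -0.083], TCP at [0.273, 0.59, 0.405] pointing down, gripper open.
Joint ranges: [-2.61, 2.61], [-1.02, 2.33], [0.03, 2.71], [-1.35, 4.49], [0.32, 2.68], [-2.91, 2.91]. Speed limits (rad/s): [2.57, 2.57, 3.14, 3.14, 3.14, 3.14].

### API

Orientations are given as a 3x3 rotation matrix whose columns are the frame's x, y, z axes.
In Python, from station import bot gives the robot as it stands.
- The arm moves only by the tool drive_tool, never from a script. Its argument "increments" is a list of rows, each a list of 4 numbers: the shift along the tool's x, y, z in cm, then the turn about the tool's z in rad. A call has 1 to 5 rows; each row shifts and turns the commanded pose from where the row before left it, along the tool's axes as they then stand; what a row does not reach is not made up. A row lasts 1/8 s, in which the tool goes at most 62.5 mm and 10.7 degrees, less where a joint would pass 70% of its speed; a pose out of reach is approached as far as the arm can. A call with a gripper value outside its range is refused whole. "gripper" is the finger opening in cm, from 0 to 9.51, set as the call begins (left out, the last holds). The fingers move at their own pace and stop on an object; the grip force is fixed at half the most. Time passes only in rows, so rows that do not move let the fingers close. It gives the time, the measured TCP pose, the force, the opening and the grip force at its end, in the units of the state.
- bot.observe(): the state, without advancing time (a new reading comes with each control period).
- bot.capture(name): name is "scene" or "top" or "wrist"; returns the picture (384x512x3 uint8, blue, green, red); there is no depth.
- bot.calibration(name): a dict with "camera_matrix" (3x3 intrinsics, pixels), "k1" (the pictures are not rectified: a ray, as slopes to the right and down, at radius r is drawn at 1 + k1 r^2 times it, then the intrinsics apply), "extrinsics" (4x4, takes a point from camera to world coordinates); the wrist camera has in their place "mount" (4x4, takes a point from camera to tool coordinates, whose origin is the TCP and whose axes are the flange's). Camera axes: x right, y down, z forward; pixel columns grow to the right and rows downward; lengths in m; the calibration is good to about 2 mm. A picture is of the moment at which its call begins: read the wrist's pose just before it. calibration takes no time and is no camera call.
- bot.hand_in(): hands the job in; it is judged then, once.
The state is a dict: "t": time; "joint_pos": joint angles; "joint_velocities": joint speeds; "joint_torque": joint torques, N m; "position": TCP position; "tool_rot": TCP orientation; "wrist_force": force on the tool from outside, world axes, zero at the start; "moment": the same for the moment, N m; "width": finger opening in m; "gripper_force": force on a finger pad.
Only numpy, scipy, OpenCV 4.12 (cv2) and the standard library are available. Lean on these libraries where they do the work, as an engineer would, in place of code of your own. Each camera call takes 0.05 s, during which the arm holds its last target. There are 200 camera calls.

## Working session

There is one attempt and no reset: what is moved stays moved. The work goes in short steps, Python scripts to look and compute and a tool call to move; the robot and the scene stay as the last step left them, time stands still between calls to the robot, and variables do not carry over. Pictures are saved under pics/ and viewed, at most 10 in all, crops included, and the job is handed in when it is done.

Besides the shell and the picture viewer there is one more tool, called by a JSON object that holds its "api" and its "payload", one argument or row to a line. drive_tool: Moves the arm, as the interface text tells. Its arguments: {"type":"object","properties":{"increments":{"type":"array","items":{"type":"array","items":{"type":"number"}}},"gripper":{"type":"number"}},"required":["increments"]}

```bash
mkdir -p pics; ls
cat > h.py <<'E'
import numpy as np, cv2
from station import bot
def grab(n):
    s=bot.observe(); im=bot.capture(n); c=bot.calibration(n)
    K=np.array(c["camera_matrix"]);k1=c["k1"]
    if n=="wrist":
        T=np.eye(4);T[:3,:3]=s["tool_rot"];T[:3,3]=s["position"];T=T@np.array(c["mount"])
    else: T=np.array(c["extrinsics"])
    return im,K,k1,T
def ray(uv,K,k1,T):
    p=cv2.undistortPoints(np.array(uv,float).reshape(-1,1,2),K,np.array([k1,0,0,0.])).reshape(-1,2)
    d=np.c_[p,np.ones(len(p))]@T[:3,:3].T
    return T[:3,3],d
def plane(uv,z,K,k1,T):
    o,d=ray(uv,K,k1,T); return o+d*((z-o[2])/d[:,2])[:,None]
def proj(P,K,k1,T):
    Ti=np.linalg.inv(T); r,_=cv2.Rodrigues(Ti[:3,:3])
    return cv2.projectPoints(np.array(P,float).reshape(-1,1,3),r,Ti[:3,3],K,np.array([k1,0,0,0.]))[0].reshape(-1,2)
E
python3 - <<'E'
from h import *
for n in ("scene","top"):
    im,K,k1,T=grab(n); cv2.imwrite(f"pics/{n}1.png",im); print(n,K.round(1).tolist(),k1,T.round(3).tolist())
s=bot.observe();print(s)
E
```

```text
pics
scene [[457.1, 0.0, 257.5], [0.0, 457.1, 196.0], [0.0, 0.0, 1.0]] -0.03661796460221227 [[0.772, -0.407, 0.488, -0.173], [-0.635, -0.501, 0.587, -0.812], [0.005, -0.764, -0.646, 1.012], [0.0, 0.0, 0.0, 1.0]]
top [[393.3, 0.0, 257.7], [0.0, 393.3, 194.9], [0.0, 0.0, 1.0]] -0.13802418394390023 [[-0.064, -0.977, 0.203, 0.262], [-0.998, 0.064, -0.008, -0.002], [-0.005, -0.203, -0.979, 1.389], [0.0, 0.0, 0.0, 1.0]]
{'t': 0.1, 'joint_pos': array([ 1.05536660e+00,  1.24442642e-01,  1.65153662e+00, -1.63293901e-05,
        1.36750510e+00, -8.25555117e-02]), 'joint_velocities': array([-0.0003151 , -0.00160361, -0.00113835, -0.0012333 ,  0.00110176,
        0.00021501]), 'joint_torque': array([ 4.19962189e-04, -4.18882799e+01, -3.61095965e+01,  7.77596841e-02,
        4.62527177e-02, -4.82432586e-05]), 'position': array([0.27255319, 0.58984891, 0.40360834]), 'tool_rot': array([[-9.07765145e-01,  4.19477768e-01, -9.18522504e-04],
       [ 4.19478750e-01,  9.07763649e-01, -1.65381933e-03],
       [ 1.40060897e-04, -1.88658022e-03, -9.99998211e-01]]), 'wrist_force': array([-0.06616508, -0.00738446,  0.29581436]), 'moment': array([ 0.0046169 , -0.02704358, -0.02578527]), 'gripper_force': 0.0, 'width': 0.09525878783143257}
```

View pics/scene1.png

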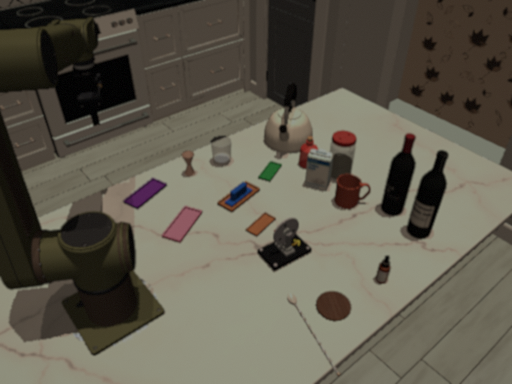

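View pics/top1.png

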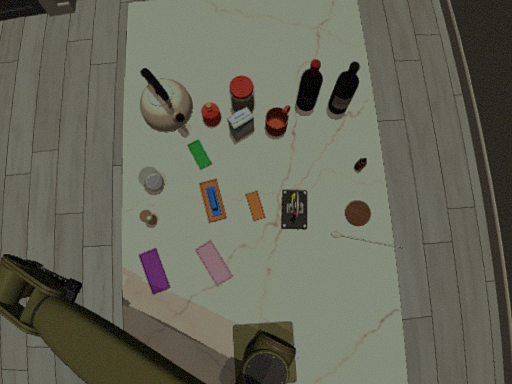

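The scene view shows the hone (blue) in the larger orange tray at about (239,195). The stand is at (285,247) and the small orange decoy at (261,224). In the top view the tray is at (213,200) and the stand at (294,209).

Run:
```python
from h import *
out=[]
for n,rois in (("top",dict(tray=(185,165,240,235),stand=(272,180,318,238))),("scene",dict(tray=(210,175,270,215),stand=(250,210,320,275)))):
    im,K,k1,T=grab(n); hsv=cv2.cvtColor(im,cv2.COLOR_BGR2HSV); H,S,V=cv2.split(hsv)
    def m(mask,roi):
        z=np.zeros(mask.shape,np.uint8);a,b,c,d=roi;z[b:d,a:c]=mask[b:d,a:c]*255;return z
    def rect(mask,z,name):
        cs,_=cv2.findContours(mask,cv2.RETR_EXTERNAL,cv2.CHAIN_APPROX_NONE)
        c=max(cs,key=cv2.contourArea).reshape(-1,2)
        P=plane(c,z,K,k1,T)[:,:2]
        (cx,cy),(w,h),a=cv2.minAreaRect((P*1000).astype(np.float32))
        if w<h: a+=90
        print(n,name,round(cx,1),round(cy,1),round(w,1),round(h,1),"long-axis deg",round(a,1),"px",c.mean(0).round(1))
    blue=(H>100)&(H<130)&(S>120)
    rect(m(blue,rois["tray"]),0.049,"grip(top plane)")
    org=((H<22)|(H>172))&(S>110)&(V>50)
    rect(m(org|blue,rois["tray"]),0.012,"tray")
    rect(m((V<60),rois["stand"]),0.018,"foot")
    yel=m((H>20)&(H<35)&(S>130)&(V>80),rois["stand"])
    ys,xs=np.nonzero(yel); print("yellow px",np.c_[xs,ys].tolist() if len(xs)<60 else len(xs))
    a,b,c,d=rois["stand"]; e,f,g,h=rois["tray"]
    cv2.imwrite(f"pics/{n}_c.png",np.hstack([cv2.resize(im[b:d,a:c],(400,500),interpolation=cv2.INTER_CUBIC),cv2.resize(im[f:h,e:g],(400,500),interpolation=cv2.INTER_CUBIC)]))
```

```text
top grip(top plane) 530.1 142.1 104.0 28.0 long-axis deg 12.1 px [213.2 200.8]
top tray 539.7 148.6 149.4 63.9 long-axis deg 11.6 px [212.4 200.6]
top foot 487.8 -139.2 85.8 136.9 long-axis deg 175.6 px [294.3 209. ]
yellow px [[294, 193], [293, 194], [294, 194], [292, 195], [293, 195], [294, 195], [292, 196], [293, 196], [294, 196], [292, 197], [293, 197], [294, 197], [292, 198], [293, 198], [294, 198], [292, 199], [291, 200], [292, 200], [291, 201], [292, 201]]
scene grip(top plane) 511.2 115.6 113.0 47.9 long-axis deg 11.8 px [237.9 193.9]
scene tray 533.6 140.8 147.9 68.5 long-axis deg 11.8 px [237.9 195.4]
scene foot 501.5 -126.8 140.7 178.0 long-axis deg 174.7 px [284.4 245.8]
yellow px [[294, 240], [295, 240], [296, 240], [297, 240], [298, 240], [299, 240], [294, 241], [295, 241], [296, 241], [297, 241], [298, 241], [299, 241], [294, 242], [295, 242], [296, 242], [297, 242], [298, 242], [299, 242], [295, 243], [297, 243], [298, 243], [299, 243], [298, 244], [299, 244]]
```

View pics/top_c.png

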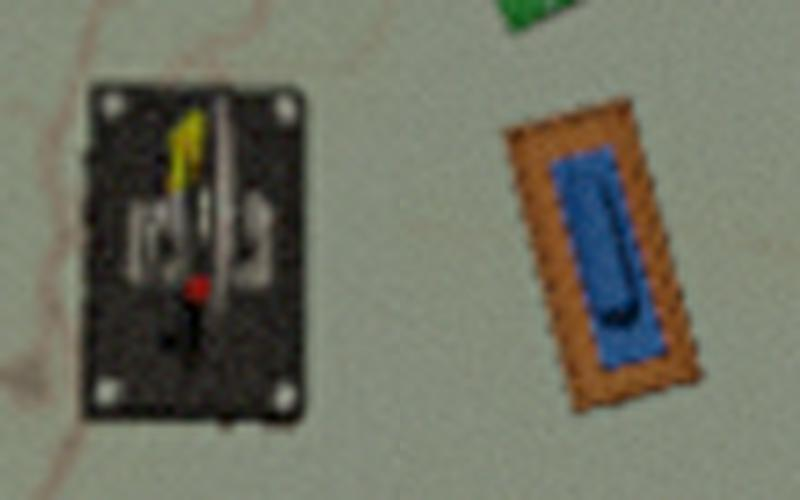

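The top crop confirms the arrow points up the image, which is world +x. The blade is upright, with its red pin at the crop's (200,288). The hone lies along its tray with a long-axis yaw of about 11.8°. Next I'll go over the tray and refine with the wrist camera.

```bash
cat >> h.py <<'E'
def rows(x,y,z,yang,n):
    """n equal rows from the measured pose to TCP (x,y,z), tool y at world angle yang (deg, mod 180)"""
    s=bot.observe(); R=np.array(s["tool_rot"]); p=np.array(s["position"])
    a=np.arctan2(R[1,1],R[0,1]); d=(np.radians(yang)-a+np.pi/2)%np.pi-np.pi/2
    step=(np.array([x,y,z])-p)/n*100
    for i in range(n):
        b=a+d*i/n; ty=np.array([np.cos(b),np.sin(b),0]); tz=np.array([0,0,-1.]); tx=np.cross(ty,tz)
        print([round(float(v),2) for v in (step@tx,step@ty,step@tz)]+[round(-d/n,3)])
E
python3 - <<'E'
from h import *
c=bot.calibration("wrist"); print(np.round(c["mount"],3).tolist(),np.round(c["camera_matrix"],0).tolist())
for n,z in (("top",.013),):
    im,K,k1,T=grab(n)
    print(plane([[213.2,200.8]],z,K,k1,T))
rows(.50,.155,.40,101.7,10)
E
```

```text
[[0.0, -0.963, -0.27, 0.076], [1.0, 0.001, -0.0, -0.0], [0.001, -0.27, 0.963, 0.02], [0.0, 0.0, 0.0, 1.0]] [[316.0, 0.0, 250.0], [0.0, 316.0, 195.0], [0.0, 0.0, 1.0]]
[[0.53655216 0.14595047 0.013     ]]
[-3.89, -2.99, 0.04, np.float64(-0.064)]
[-3.69, -3.24, 0.04, np.float64(-0.064)]
[-3.48, -3.46, 0.04, np.float64(-0.064)]
[-3.25, -3.68, 0.04, np.float64(-0.064)]
[-3.01, -3.88, 0.04, np.float64(-0.064)]
[-2.76, -4.06, 0.04, np.float64(-0.064)]
[-2.49, -4.23, 0.04, np.float64(-0.064)]
[-2.22, -4.38, 0.04, np.float64(-0.064)]
[-1.93, -4.51, 0.04, np.float64(-0.064)]
[-1.64, -4.63, 0.04, np.float64(-0.064)]
```

{"api": "drive_tool", "payload": {
  "increments": [
    [-3.9,-3.0,0,-0.064],
    [-3.7,-3.2,0,-0.064],
    [-3.5,-3.5,0,-0.064],
    [-3.25,-3.7,0,-0.064],
    [-3.0,-3.9,0,-0.064]
  ],
  "gripper": 6
}}

```text
t: 0.88
position: [0.3872, 0.3705, 0.4048]
tool_rot: [[-0.994, 0.11, 0.0], [0.11, 0.994, 0.0], [-0.0, 0.0, -1.0]]
wrist_force: [1.0, -0.3, -0.6]
width: 0.0602
gripper_force: 0.0
```

{"api": "drive_tool", "payload": {
  "increments": [
    [-2.75,-4.0,0,-0.064],
    [-2.5,-4.2,0,-0.064],
    [-2.2,-4.4,0,-0.064],
    [-1.9,-4.5,0,-0.064],
    [-1.6,-4.6,0,-0.064]
  ]
}}

```text
t: 1.5
position: [0.5005, 0.1542, 0.4048]
tool_rot: [[-0.978, -0.208, 0.0], [-0.208, 0.978, 0.0], [-0.0, 0.0, -1.0]]
wrist_force: [0.7, 0.6, 1.2]
width: 0.0601
gripper_force: 0.0
```

{"api": "drive_tool", "payload": {
  "increments": [
    [0,0,0,0],
    [0,0,0,0]
  ]
}}

```text
t: 1.75
position: [0.4999, 0.1559, 0.4046]
tool_rot: [[-0.979, -0.205, -0.0], [-0.205, 0.979, 0.0], [0.0, 0.0, -1.0]]
wrist_force: [-0.9, -0.2, -0.0]
width: 0.0599
gripper_force: 0.0
```

Run:
```python
from h import *
im,K,k1,T=grab("wrist"); np.savez("w1.npz",im=im,K=K,k1=k1,T=T); cv2.imwrite("pics/w1.png",im)
s=bot.observe();print(s["t"],s["position"],s["joint_pos"].round(2),s["wrist_force"].round(2))
```

```text
1.8 [0.49972289 0.1563316  0.40464234] [ 0.2  -0.16  1.93  0.    1.37 -1.58] [0.13 0.62 1.07]
```

View pics/w1.png

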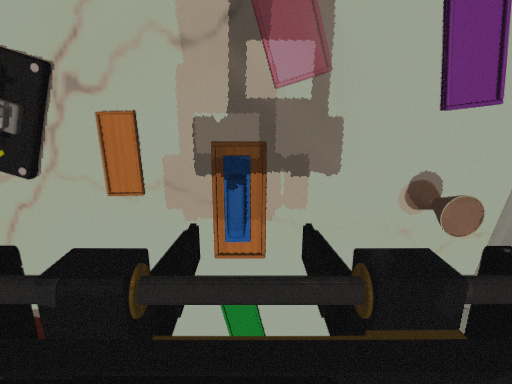

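The wrist view shows the tray at px (239,200) with the hone inside at (237,198), roughly parallel to it. Computing positions.

Run:
```python
from h import *
d=np.load("w1.npz"); im,K,k1,T=d["im"],d["K"],float(d["k1"]),d["T"]
H,S,V=cv2.split(cv2.cvtColor(im,cv2.COLOR_BGR2HSV))
roi=np.zeros(H.shape,bool);roi[130:270,195:285]=1
blue=(H>100)&(H<130)&(S>110); org=(H<22)&(S>110)
for nm,m,z in (("plate",blue,.013),("tray rim",org|blue,.012)):
    m=(m&roi).astype(np.uint8)*255
    m=cv2.morphologyEx(m,cv2.MORPH_CLOSE,np.ones((3,3)))
    cs,_=cv2.findContours(m,cv2.RETR_EXTERNAL,cv2.CHAIN_APPROX_NONE);c=max(cs,key=cv2.contourArea).reshape(-1,2)
    P=plane(c,z,K,k1,T)[:,:2]*1000
    print(nm,cv2.minAreaRect(P.astype(np.float32)),c.min(0),c.max(0))
bm=V[150:245,220:255]; print(bm[::6,::3])
```

```text
plate ((537.0279541015625, 145.90818786621094), (108.6546859741211, 30.862451553344727), 11.837031364440918) [223 156] [249 241]
tray rim ((539.6424560546875, 149.5560760498047), (147.91355895996094, 65.37669372558594), 11.808337211608887) [211 142] [266 257]
[[ 77  89  89  96  95  86  98  92  98  96  92  98]
 [ 81  47  58  65  58  71  70  66  72  68  80  96]
 [ 62  48  66  63  62  66  68  65  67  65  52  71]
 [ 59  37  65  65  65  65  66  61  66  66  55  73]
 [121  50  66  57  49  51  50  49  67 119  94 139]
 [120  95 114  60  61  60  56  59  49 115  57 140]
 [119 127 100  62  65  66  84 119  54 130  61 135]
 [123 125  79 119 125 124 125 123  57 124 106 137]
 [124 126 106 115 124 126 126 120  60 127 104 137]
 [123 126 125 114 122 124 125 122  62 125  98 138]
 [123 125 127 113 125 125 121 121  60  67  45 133]
 [124 125 125 109 125 122 124 122  66 123  44 134]
 [145 143 142 106 120 123 120 117  68 141  63 152]
 [144 143 138 107 123 121 122 122  71 142  66 157]
 [145 139 141 120 138 138 139 137  86 141  84 152]
 [144 144 139 141 138 137 144 142 141 139  87 154]]
```

Run:
```python
from h import *
rows(.537,.146,.25,101.8,5)
```

```text
[-0.69, -0.36, 3.09, np.float64(0.0)]
[-0.69, -0.36, 3.09, np.float64(0.0)]
[-0.69, -0.36, 3.09, np.float64(0.0)]
[-0.69, -0.36, 3.09, np.float64(0.0)]
[-0.69, -0.35, 3.09, np.float64(0.0)]
```

{"api": "drive_tool", "payload": {
  "increments": [
    [-0.69,-0.36,3.1,0],
    [-0.69,-0.36,3.1,0],
    [-0.69,-0.36,3.1,0],
    [-0.69,-0.36,3.1,0],
    [-0.69,-0.35,3.1,0]
  ]
}}

```text
t: 2.42
position: [0.5371, 0.1468, 0.2489]
tool_rot: [[-0.978, -0.208, 0.0], [-0.208, 0.978, 0.0], [-0.0, 0.0, -1.0]]
wrist_force: [-0.4, -0.6, 0.3]
width: 0.0599
gripper_force: 0.0
```

{"api": "drive_tool", "payload": {
  "increments": [
    [0,0,2.0,0],
    [0,0,1.4,0],
    [0,0,0.8,0],
    [0,0,0,0]
  ]
}}

```text
t: 2.92
position: [0.5374, 0.1455, 0.2078]
tool_rot: [[-0.979, -0.206, -0.0], [-0.206, 0.979, 0.0], [0.0, 0.0, -1.0]]
wrist_force: [0.1, -0.8, -0.2]
width: 0.0599
gripper_force: 0.0
```

{"api": "drive_tool", "payload": {
  "increments": [
    [0,0,0,0],
    [0,0,0,0],
    [0,0,0,0],
    [0,0,0,0],
    [0,0,0,0]
  ],
  "gripper": 0.5
}}

```text
t: 3.55
position: [0.5375, 0.1455, 0.2079]
tool_rot: [[-0.979, -0.206, 0.0], [-0.206, 0.979, 0.001], [-0.0, 0.0, -1.0]]
wrist_force: [-1.4, 1.7, 1.2]
width: 0.0199
gripper_force: 30.0
```

{"api": "drive_tool", "payload": {
  "increments": [
    [0,0,0,0],
    [0,0,0,0],
    [0,0,0,0]
  ]
}}

```text
t: 3.92
position: [0.5375, 0.1455, 0.2079]
tool_rot: [[-0.979, -0.206, 0.0], [-0.206, 0.979, 0.0], [-0.0, 0.0, -1.0]]
wrist_force: [-2.2, 2.1, 3.2]
width: 0.0194
gripper_force: 30.0
```

{"api": "drive_tool", "payload": {
  "increments": [
    [0,0,-2.0,0],
    [0,0,-4.0,0],
    [0,0,-5.0,0],
    [0,0,-5.0,0],
    [0,0,-3.5,0]
  ]
}}

```text
t: 4.55
position: [0.5373, 0.1451, 0.4065]
tool_rot: [[-0.979, -0.206, 0.004], [-0.206, 0.979, -0.0], [-0.003, -0.001, -1.0]]
wrist_force: [0.7, -0.5, -2.1]
width: 0.0196
gripper_force: 30.0
```

Run:
```python
from h import *
im=cv2.imread("pics/scene1.png"); c=bot.calibration("scene"); K=np.array(c["camera_matrix"]);k1=c["k1"];T=np.array(c["extrinsics"])
g=cv2.cvtColor(im,cv2.COLOR_BGR2GRAY).astype(np.float32)
u=np.array([.997,-.077,0]); o=np.array([.488,-.139,0])
zs=np.arange(.110,.176,.003); print((zs*1000).round().astype(int))
for x in (-.02,-.01,0,.01,.02):
    p=proj([o+u*x+[0,0,z] for z in zs],K,k1,T).astype(np.float32)
    print(x,p[0].round(1),cv2.remap(g,p[None,:,0],p[None,:,1],cv2.INTER_LINEAR)[0].round().astype(int))
a=im[210:275,250:320]; cv2.imwrite("pics/st.png",cv2.resize(a,(700,600),interpolation=cv2.INTER_CUBIC))
rows(.443,-.1355,.40,85.6,6)
s=bot.observe(); print(s["position"],s["wrist_force"])
```

```text
[110 113 116 119 122 125 128 131 134 137 140 143 146 149 152 155 158 161
 164 167 170 173]
-0.02 [279.2 227.8] [ 49  54  64  77  92 108 122 132 139 143 144 144 144 144 145 144 145 145
 145 145 145 145]
-0.01 [282.1 226.4] [ 46  46  47  55  70  88 107 123 134 140 143 145 145 144 145 146 145 146
 145 146 146 146]
0 [284.9 225. ] [ 29  33  38  46  58  75  96 114 130 140 143 145 145 146 146 146 146 146
 146 146 146 146]
0.01 [287.6 223.6] [ 47  47  46  49  57  73  92 113 130 140 145 146 145 145 145 146 146 146
 146 146 145 146]
0.02 [290.4 222.3] [ 47  47  47  49  64  86 109 129 142 145 146 146 145 146 145 145 145 146
 145 145 146 146]
[2.5, -4.25, 0.11, np.float64(0.047)]
[2.3, -4.37, 0.11, np.float64(0.047)]
[2.09, -4.47, 0.11, np.float64(0.047)]
[1.87, -4.56, 0.11, np.float64(0.047)]
[1.65, -4.65, 0.11, np.float64(0.047)]
[1.43, -4.72, 0.11, np.float64(0.047)]
[0.53730475 0.14506851 0.40648772] [ 0.67583602 -0.54635204 -2.12568505]
```

View pics/st.png

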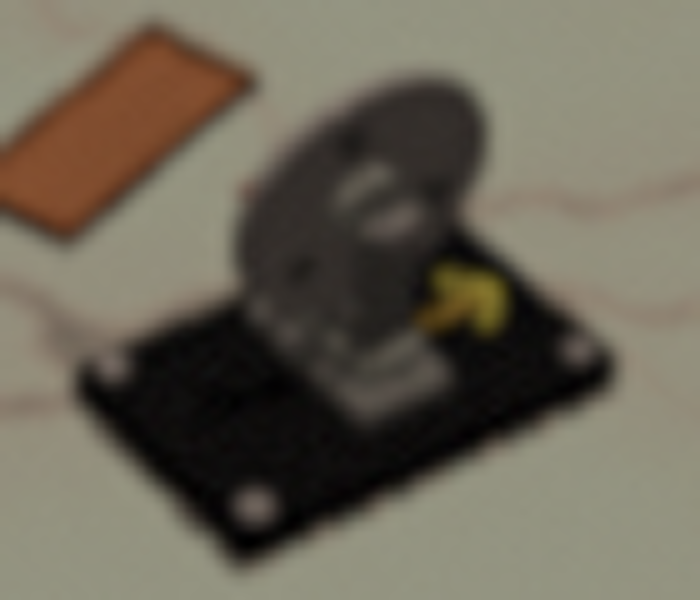

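The stand crop shows the blade's upper rim at crop (430,75). Sampled on the blade plane, that puts the top at about 0.13 m. I'll move over the stroke start now.

{"api": "drive_tool", "payload": {
  "increments": [
    [2.5,-4.25,0,0.047],
    [2.3,-4.35,0,0.047],
    [2.1,-4.45,0,0.047],
    [1.85,-4.55,0,0.047],
    [1.65,-4.65,0,0.047]
  ]
}}

```text
t: 5.18
position: [0.4579, -0.0894, 0.4035]
tool_rot: [[-1.0, 0.029, 0.001], [0.029, 1.0, -0.001], [-0.001, -0.001, -1.0]]
wrist_force: [0.6, -0.4, -2.6]
width: 0.0202
gripper_force: 30.0
```

{"api": "drive_tool", "payload": {
  "increments": [
    [1.4,-4.7,1.0,0.047],
    [0,0,3,0],
    [0,0,1.5,0],
    [0,0,0,0],
    [0,0,0,0]
  ]
}}

```text
t: 5.8
position: [0.4443, -0.1343, 0.3489]
tool_rot: [[-0.997, 0.074, 0.001], [0.074, 0.997, -0.001], [-0.001, -0.001, -1.0]]
wrist_force: [0.1, -0.2, -2.4]
width: 0.0204
gripper_force: 30.0
```

Run:
```python
from h import *
im,K,k1,T=grab("wrist"); cv2.imwrite("pics/w2.png",im)
s=bot.observe();print(s["t"],s["position"],s["wrist_force"].round(2),s["moment"].round(3))
u=np.array([.997,-.077]);v=np.array([.077,.997]);d=s["position"][:2]-[.488,-.139];print(d@u,d@v)
```

```text
5.85 [ 0.4443396  -0.13425427  0.34909975] [-0.52  0.19 -3.15] [-0.002  0.036 -0.053]
-0.04389484182049092 0.001369643957422108
```

View pics/w2.png

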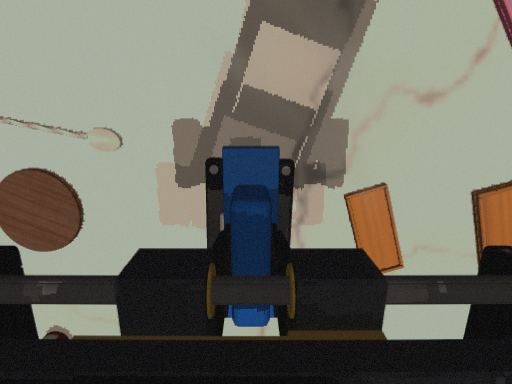

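The hone is held straight, centred over the stand's foot at px (250,160). Feeling downward for the edge now.

{"api": "drive_tool", "payload": {
  "increments": [
    [0,0,0.3,0],
    [0,0,0.3,0],
    [0,0,0,0]
  ]
}}

```text
t: 6.22
position: [0.4437, -0.1345, 0.3414]
tool_rot: [[-0.997, 0.075, -0.001], [0.075, 0.997, 0.0], [0.001, 0.0, -1.0]]
wrist_force: [-0.1, -0.1, -2.8]
width: 0.0198
gripper_force: 30.0
```

{"api": "drive_tool", "payload": {
  "increments": [
    [0,0,0.1,0],
    [0,0,0.1,0],
    [0,0,0,0]
  ]
}}

```text
t: 6.6
position: [0.4438, -0.1347, 0.3399]
tool_rot: [[-0.997, 0.075, 0.0], [0.075, 0.997, -0.0], [-0.0, -0.0, -1.0]]
wrist_force: [0.3, -0.4, -2.4]
width: 0.0199
gripper_force: 30.0
```

Still free at an underside height of 0.137.

{"api": "drive_tool", "payload": {
  "increments": [
    [0,0,0.1,0],
    [0,0,0.1,0],
    [0,0,0,0]
  ]
}}

```text
t: 6.98
position: [0.444, -0.1347, 0.3386]
tool_rot: [[-0.997, 0.075, 0.001], [0.075, 0.997, -0.0], [-0.001, -0.0, -1.0]]
wrist_force: [-2.6, 0.4, 3.0]
width: 0.02
gripper_force: 30.0
```

Contact at TCP z ≈ 0.3385, at about 5.5 N. I'll start the first stroke, pressing about 1 mm more.

{"api": "drive_tool", "payload": {
  "increments": [
    [-0.2,0,0.05,0],
    [-0.4,0,0.04,0],
    [-0.4,0,0,0]
  ]
}}

```text
t: 7.35
position: [0.4538, -0.1355, 0.3376]
tool_rot: [[-0.997, 0.075, -0.001], [0.075, 0.997, -0.0], [0.001, -0.001, -1.0]]
wrist_force: [-5.6, 0.0, 8.1]
width: 0.0197
gripper_force: 30.0
```

{"api": "drive_tool", "payload": {
  "increments": [
    [-0.4,0,0,0],
    [-0.4,0,0,0],
    [-0.4,0,0,0]
  ]
}}

```text
t: 7.72
position: [0.4657, -0.1365, 0.3375]
tool_rot: [[-0.997, 0.075, -0.002], [0.075, 0.997, -0.001], [0.002, -0.001, -1.0]]
wrist_force: [-6.7, -0.1, 6.2]
width: 0.02
gripper_force: 30.0
```

{"api": "drive_tool", "payload": {
  "increments": [
    [-0.4,0,0.02,0],
    [-0.4,0,0,0],
    [-0.4,0,0,0],
    [-0.4,0,0,0]
  ]
}}

```text
t: 8.22
position: [0.4815, -0.1378, 0.337]
tool_rot: [[-0.997, 0.075, -0.003], [0.075, 0.997, -0.001], [0.003, -0.001, -1.0]]
wrist_force: [-7.3, -1.6, 7.4]
width: 0.02
gripper_force: 30.0
```

{"api": "drive_tool", "payload": {
  "increments": [
    [-0.4,0,0,0],
    [-0.4,0,0,0],
    [-0.4,0,0,0]
  ]
}}

```text
t: 8.6
position: [0.4934, -0.1386, 0.3368]
tool_rot: [[-0.997, 0.075, -0.003], [0.075, 0.997, -0.001], [0.003, -0.001, -1.0]]
wrist_force: [-5.6, -0.0, 5.4]
width: 0.0198
gripper_force: 30.0
```

{"api": "drive_tool", "payload": {
  "increments": [
    [-0.3,0,-0.4,0],
    [0,0,-1,0],
    [0,0,-0.6,0],
    [0,0,0,0],
    [0,0,0,0]
  ]
}}

```text
t: 9.22
position: [0.4965, -0.1385, 0.3565]
tool_rot: [[-0.997, 0.075, -0.0], [0.075, 0.997, 0.0], [0.0, 0.0, -1.0]]
wrist_force: [-0.2, -0.9, -2.3]
width: 0.0199
gripper_force: 30.0
```

```bash
cat > pin.py <<'E'
from h import *
u=np.array([.997,-.077,0]);o=np.array([.488,-.139,0])
import sys
for n in ("top","scene"):
    im,K,k1,T=grab(n); H,S,V=cv2.split(cv2.cvtColor(im,cv2.COLOR_BGR2HSV))
    a,b,c,d=(272,175,318,240) if n=="top" else (250,205,325,280)
    m=(((H<6)|(H>172))&(S>150)&(V>60)); z=np.zeros_like(m); z[b:d,a:c]=m[b:d,a:c]
    k,lab,st,ce=cv2.connectedComponentsWithStats(z.astype(np.uint8))
    for i in range(1,k): print(n,st[i,4],ce[i].round(1))
    cv2.imwrite(f"pics/{n}_{sys.argv[1]}.png",im)
    print("model px: ang->", {t:proj([o+u*(-.03*np.cos(t))+np.array([.077,.997,0])*.006+np.array([0,0,.091+.03*np.sin(t)])],K,k1,T)[0].round(1).tolist() for t in (0,.5,1,1.5,2,2.6)})
s=bot.observe();print(s["t"],s["position"],s["wrist_force"].round(1))
E
python3 pin.py a
```

```text
model px: ang-> {0: [294.2, 214.0], 0.5: [294.6, 212.2], 1: [294.8, 208.6], 1.5: [294.9, 204.1], 2: [294.8, 199.9], 2.6: [294.5, 196.7]}
model px: ang-> {0: [274.9, 232.8], 0.5: [276.1, 228.7], 1: [279.1, 224.5], 1.5: [283.1, 221.3], 2: [287.2, 220.0], 2.6: [290.6, 221.2]}
9.325 [ 0.49651384 -0.13851693  0.35625501] [ 0.  -1.  -2.9]
```

{"api": "drive_tool", "payload": {
  "increments": [
    [2.5,0,0,0],
    [3.1,0,0,0],
    [0,0,0.8,0],
    [0,0,0.8,0],
    [0,0,0,0]
  ]
}}

```text
t: 9.95
position: [0.4411, -0.1343, 0.3395]
tool_rot: [[-0.997, 0.075, -0.002], [0.075, 0.997, 0.001], [0.002, 0.001, -1.0]]
wrist_force: [-0.5, -0.4, -1.6]
width: 0.0198
gripper_force: 30.0
```

{"api": "drive_tool", "payload": {
  "increments": [
    [0,0,0.1,0],
    [0,0,0.05,0],
    [0,0,0,0]
  ]
}}

```text
t: 10.32
position: [0.441, -0.1344, 0.3393]
tool_rot: [[-0.997, 0.075, 0.0], [0.075, 0.997, -0.0], [-0.0, -0.0, -1.0]]
wrist_force: [-0.1, -0.3, -2.6]
width: 0.0197
gripper_force: 30.0
```

{"api": "drive_tool", "payload": {
  "increments": [
    [-0.2,0,0.1,0],
    [-0.3,0,0.1,0],
    [-0.4,0,0,0]
  ]
}}

```text
t: 10.7
position: [0.45, -0.1352, 0.3377]
tool_rot: [[-0.997, 0.075, -0.0], [0.075, 0.997, -0.0], [0.0, -0.0, -1.0]]
wrist_force: [-2.9, -0.3, 2.5]
width: 0.0199
gripper_force: 30.0
```

{"api": "drive_tool", "payload": {
  "increments": [
    [-0.4,0,0.06,0],
    [-0.4,0,0.05,0],
    [-0.4,0,0,0]
  ]
}}

```text
t: 11.08
position: [0.462, -0.1361, 0.3366]
tool_rot: [[-0.997, 0.075, -0.001], [0.075, 0.997, -0.0], [0.001, -0.0, -1.0]]
wrist_force: [-5.5, -0.5, 4.9]
width: 0.0193
gripper_force: 30.0
```

{"api": "drive_tool", "payload": {
  "increments": [
    [-0.4,0,0.05,0],
    [-0.4,0,0.02,0],
    [-0.4,0,0,0]
  ]
}}

```text
t: 11.45
position: [0.4739, -0.1371, 0.3361]
tool_rot: [[-0.997, 0.075, -0.002], [0.075, 0.997, -0.001], [0.002, -0.001, -1.0]]
wrist_force: [-7.1, 0.2, 6.1]
width: 0.0199
gripper_force: 30.0
```

{"api": "drive_tool", "payload": {
  "increments": [
    [-0.4,0,0.03,0],
    [-0.4,0,0,0],
    [-0.4,0,0,0],
    [-0.4,0,0,0]
  ]
}}

```text
t: 11.95
position: [0.4897, -0.1384, 0.3357]
tool_rot: [[-0.997, 0.074, -0.002], [0.074, 0.997, -0.001], [0.002, -0.001, -1.0]]
wrist_force: [-6.9, -1.0, 6.9]
width: 0.0197
gripper_force: 30.0
```

{"api": "drive_tool", "payload": {
  "increments": [
    [-0.35,0,0.02,0],
    [-0.35,0,0,0]
  ]
}}

```text
t: 12.2
position: [0.4967, -0.139, 0.3356]
tool_rot: [[-0.997, 0.075, -0.002], [0.075, 0.997, -0.001], [0.002, -0.001, -1.0]]
wrist_force: [-6.7, -0.7, 6.2]
width: 0.0202
gripper_force: 30.0
```

{"api": "drive_tool", "payload": {
  "increments": [
    [-0.3,0,-0.4,0],
    [0,0,-1,0],
    [0,0,-0.6,0],
    [0,0,0,0]
  ]
}}

```text
t: 12.7
position: [0.4999, -0.1388, 0.3556]
tool_rot: [[-0.997, 0.075, 0.002], [0.075, 0.997, -0.0], [-0.002, -0.0, -1.0]]
wrist_force: [0.3, 0.4, -1.8]
width: 0.02
gripper_force: 30.0
```

Two strokes done. I'll swing aside briefly to read the blade pin.

{"api": "drive_tool", "payload": {
  "increments": [
    [0,1.0,-1,0],
    [0,4,-1,0],
    [0,5,0,0],
    [0,5,0,0],
    [0,5,0,0]
  ]
}}

```text
t: 13.32
position: [0.5143, 0.0627, 0.3755]
tool_rot: [[-0.997, 0.075, 0.001], [0.075, 0.997, 0.0], [-0.001, 0.0, -1.0]]
wrist_force: [0.9, -0.7, -3.6]
width: 0.0197
gripper_force: 30.0
```

```bash
python3 pin.py b
python3 - <<'E'
import cv2,numpy as np
a=cv2.imread("pics/top1.png")[175:240,270:320];b=cv2.imread("pics/top_b.png")[175:240,270:320]
cv2.imwrite("pics/pinb.png",np.hstack([cv2.resize(i,(400,520),interpolation=cv2.INTER_CUBIC) for i in(a,b)]))
E
```

```text
top 3 [295. 197.]
model px: ang-> {0: [294.2, 214.0], 0.5: [294.6, 212.2], 1: [294.8, 208.6], 1.5: [294.9, 204.1], 2: [294.8, 199.9], 2.6: [294.5, 196.7]}
model px: ang-> {0: [274.9, 232.8], 0.5: [276.1, 228.7], 1: [279.1, 224.5], 1.5: [283.1, 221.3], 2: [287.2, 220.0], 2.6: [290.6, 221.2]}
13.425 [0.51424961 0.06471644 0.37534388] [-0.7 -0.8 -2.2]
```

View pics/pinb.png

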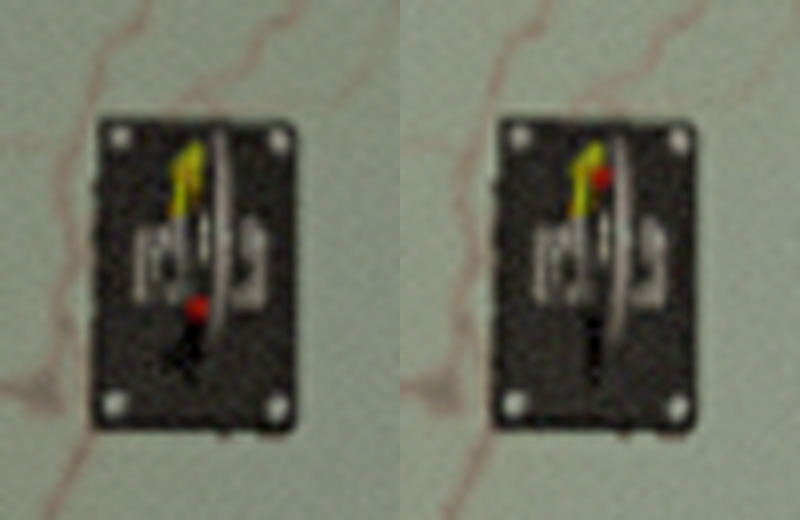

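The pin has moved from crop row 308 to row 178, up near the yellow stop, so the blade is at about 2.2–2.6 rad. A third stroke will make sure.

{"api": "drive_tool", "payload": {
  "increments": [
    [1.0,-4,0,0],
    [1.0,-5,0,0],
    [1.0,-5,0,0],
    [1.2,-4,0,0],
    [1.2,-2,1,0]
  ]
}}

```text
t: 14.05
position: [0.4452, -0.1366, 0.3661]
tool_rot: [[-0.997, 0.077, 0.002], [0.077, 0.997, -0.001], [-0.002, -0.001, -1.0]]
wrist_force: [0.2, 0.4, -2.2]
width: 0.0199
gripper_force: 30.0
```

{"api": "drive_tool", "payload": {
  "increments": [
    [0,0,1.0,0],
    [0,0,0.9,0],
    [0,0,0.6,0],
    [0,0,0,0],
    [0,0,0,0]
  ]
}}

```text
t: 14.68
position: [0.4461, -0.1344, 0.3401]
tool_rot: [[-0.997, 0.074, 0.0], [0.074, 0.997, -0.0], [-0.0, -0.0, -1.0]]
wrist_force: [-0.2, -0.1, -2.9]
width: 0.02
gripper_force: 30.0
```

{"api": "drive_tool", "payload": {
  "increments": [
    [-0.2,0,0.15,0],
    [-0.3,0,0.15,0],
    [-0.4,0,0,0]
  ]
}}

```text
t: 15.05
position: [0.455, -0.1355, 0.3373]
tool_rot: [[-0.997, 0.075, -0.0], [0.075, 0.997, -0.0], [0.0, -0.0, -1.0]]
wrist_force: [-2.4, 0.6, 1.6]
width: 0.0198
gripper_force: 30.0
```

{"api": "drive_tool", "payload": {
  "increments": [
    [-0.4,0,0.08,0],
    [-0.4,0,0.06,0],
    [-0.4,0,0,0]
  ]
}}

```text
t: 15.42
position: [0.467, -0.1365, 0.3361]
tool_rot: [[-0.997, 0.075, -0.001], [0.075, 0.997, -0.0], [0.001, -0.0, -1.0]]
wrist_force: [-5.6, 0.6, 4.9]
width: 0.0201
gripper_force: 30.0
```

{"api": "drive_tool", "payload": {
  "increments": [
    [-0.4,0,0.05,0],
    [-0.4,0,0.02,0],
    [-0.4,0,0,0],
    [-0.4,0,0,0]
  ]
}}

```text
t: 15.92
position: [0.4828, -0.1378, 0.3357]
tool_rot: [[-0.997, 0.075, -0.002], [0.075, 0.997, -0.001], [0.002, -0.001, -1.0]]
wrist_force: [-6.4, -0.0, 6.7]
width: 0.0201
gripper_force: 30.0
```

{"api": "drive_tool", "payload": {
  "increments": [
    [-0.4,0,0,0],
    [-0.4,0,0,0],
    [-0.3,0,0,0]
  ]
}}

```text
t: 16.3
position: [0.4938, -0.1385, 0.3357]
tool_rot: [[-0.997, 0.075, -0.002], [0.075, 0.997, -0.0], [0.002, -0.0, -1.0]]
wrist_force: [-5.9, 0.1, 7.1]
width: 0.0197
gripper_force: 30.0
```

{"api": "drive_tool", "payload": {
  "increments": [
    [-0.3,0,-0.4,0],
    [0,0,-1,0],
    [0,0,-2,0],
    [0,0,-2,0],
    [0,0,-1,0]
  ]
}}

```text
t: 16.92
position: [0.497, -0.1387, 0.4016]
tool_rot: [[-0.997, 0.075, 0.004], [0.075, 0.997, -0.001], [-0.004, -0.001, -1.0]]
wrist_force: [-0.2, -0.9, -1.8]
width: 0.0201
gripper_force: 30.0
```

{"api": "drive_tool", "payload": {
  "increments": [
    [0,4,0,0],
    [0,5,0,0],
    [0,5,0,0],
    [0,5,0,0],
    [0,3,0,0]
  ]
}}

```text
t: 17.55
position: [0.5129, 0.0829, 0.3993]
tool_rot: [[-0.997, 0.073, 0.001], [0.073, 0.997, 0.0], [-0.001, 0.0, -1.0]]
wrist_force: [0.4, -0.2, -2.3]
width: 0.0204
gripper_force: 30.0
```

```bash
python3 pin.py c
python3 - <<'E'
from h import *
a=cv2.imread("pics/top_b.png")[175:240,270:320];b=cv2.imread("pics/top_c.png")[175:240,270:320]
cv2.imwrite("pics/pinc.png",np.hstack([cv2.resize(i,(400,520),interpolation=cv2.INTER_CUBIC) for i in(a,b)]))
for n in("top1","top_b","top_c"):
    i=cv2.imread(f"pics/{n}.png")[185:225,284:306].astype(float); w=np.clip(i[:,:,2]-1.3*i[:,:,1]-20,0,None); ys,xs=np.mgrid[185:225,284:306]; print(n,(w*xs).sum()/w.sum(),(w*ys).sum()/w.sum(),w.sum())
rows(.537,.146,.40,101.8,5)
E
```

```text
top 2 [295.  195.5]
model px: ang-> {0: [294.2, 214.0], 0.5: [294.6, 212.2], 1: [294.8, 208.6], 1.5: [294.9, 204.1], 2: [294.8, 199.9], 2.6: [294.5, 196.7]}
model px: ang-> {0: [274.9, 232.8], 0.5: [276.1, 228.7], 1: [279.1, 224.5], 1.5: [283.1, 221.3], 2: [287.2, 220.0], 2.6: [290.6, 221.2]}
17.65 [0.51297695 0.08317444 0.39924428] [ 0.2 -0.  -2.1]
top1 294.2603914669013 213.00813723334068 454.69999999999993
top_b 294.7752144335995 196.7917775805974 338.1
top_c 294.60305927342256 195.3334608030593 261.49999999999994
[-0.39, 1.29, -0.02, np.float64(-0.055)]
[-0.46, 1.26, -0.02, np.float64(-0.055)]
[-0.53, 1.24, -0.02, np.float64(-0.055)]
[-0.6, 1.21, -0.02, np.float64(-0.055)]
[-0.66, 1.17, -0.02, np.float64(-0.055)]
```

View pics/pinc.png

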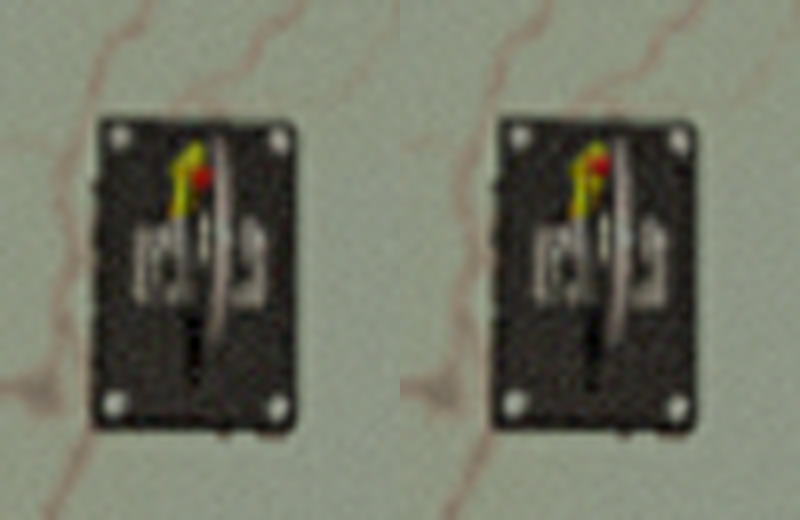

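The pin moved only about 1.5 px further, roughly 0.35 rad in a stroke that should give about 1.1 rad, so the blade has most likely stopped. One more stroke will confirm it.

{"api": "drive_tool", "payload": {
  "increments": [
    [1.0,-4.4,0,0],
    [1.0,-5,0,0],
    [1.0,-5,0,0],
    [1.1,-5,0,0],
    [1.0,-2.6,1,0]
  ]
}}

```text
t: 18.27
position: [0.4449, -0.1375, 0.3901]
tool_rot: [[-0.997, 0.078, 0.002], [0.078, 0.997, -0.002], [-0.002, -0.002, -1.0]]
wrist_force: [0.3, 0.2, -2.8]
width: 0.0202
gripper_force: 30.0
```

{"api": "drive_tool", "payload": {
  "increments": [
    [0,0,2.0,0],
    [0,0,2.0,0],
    [0,0,1.0,0],
    [0,0,0,0],
    [0,0,0,0]
  ]
}}

```text
t: 18.9
position: [0.4462, -0.1346, 0.3394]
tool_rot: [[-0.997, 0.074, 0.001], [0.074, 0.997, -0.0], [-0.001, -0.0, -1.0]]
wrist_force: [-0.3, -0.5, -2.4]
width: 0.0199
gripper_force: 30.0
```

{"api": "drive_tool", "payload": {
  "increments": [
    [-0.2,0,0.12,0],
    [-0.3,0,0.12,0],
    [-0.4,0,0,0]
  ]
}}

```text
t: 19.27
position: [0.455, -0.1355, 0.337]
tool_rot: [[-0.997, 0.075, -0.0], [0.075, 0.997, -0.0], [0.0, -0.0, -1.0]]
wrist_force: [-3.6, 1.8, 2.4]
width: 0.02
gripper_force: 30.0
```

{"api": "drive_tool", "payload": {
  "increments": [
    [-0.4,0,0.08,0],
    [-0.4,0,0.06,0],
    [-0.4,0,0,0]
  ]
}}

```text
t: 19.65
position: [0.467, -0.1365, 0.3359]
tool_rot: [[-0.997, 0.075, -0.001], [0.075, 0.997, -0.0], [0.001, -0.0, -1.0]]
wrist_force: [-6.3, -0.6, 5.1]
width: 0.0198
gripper_force: 30.0
```

{"api": "drive_tool", "payload": {
  "increments": [
    [-0.4,0,0.02,0],
    [-0.4,0,0,0],
    [-0.4,0,0,0],
    [-0.4,0,0,0]
  ]
}}

```text
t: 20.15
position: [0.4829, -0.1377, 0.3357]
tool_rot: [[-0.997, 0.075, -0.002], [0.075, 0.997, -0.0], [0.001, -0.0, -1.0]]
wrist_force: [-7.0, 0.7, 6.9]
width: 0.0198
gripper_force: 30.0
```

{"api": "drive_tool", "payload": {
  "increments": [
    [-0.4,0,0,0],
    [-0.4,0,0,0],
    [-0.3,0,0,0]
  ]
}}

```text
t: 20.52
position: [0.4938, -0.1385, 0.3357]
tool_rot: [[-0.997, 0.075, -0.002], [0.075, 0.997, -0.0], [0.002, -0.0, -1.0]]
wrist_force: [-5.9, 0.4, 7.0]
width: 0.02
gripper_force: 30.0
```

{"api": "drive_tool", "payload": {
  "increments": [
    [-0.3,0,-0.4,0],
    [0,0,-1,0],
    [0,0,-2,0],
    [0,0,-2,0],
    [0,0,-1,0]
  ]
}}

```text
t: 21.15
position: [0.497, -0.1387, 0.4015]
tool_rot: [[-0.997, 0.075, 0.004], [0.075, 0.997, -0.001], [-0.004, -0.001, -1.0]]
wrist_force: [0.0, -0.8, -2.4]
width: 0.0198
gripper_force: 30.0
```

{"api": "drive_tool", "payload": {
  "increments": [
    [0,4,0,0],
    [0,5,0,0],
    [0,5,0,0],
    [0,5,0,0],
    [0,3,0,0]
  ]
}}

```text
t: 21.78
position: [0.5129, 0.0829, 0.3993]
tool_rot: [[-0.997, 0.073, 0.001], [0.073, 0.997, 0.0], [-0.001, 0.0, -1.0]]
wrist_force: [-0.1, -0.5, -3.5]
width: 0.0198
gripper_force: 30.0
```

```bash
python3 pin.py d
python3 - <<'E'
from h import *
for n in("top1","top_b","top_c","top_d"):
    i=cv2.imread(f"pics/{n}.png")[185:225,284:306].astype(float); w=np.clip(i[:,:,2]-1.3*i[:,:,1]-20,0,None); ys,xs=np.mgrid[185:225,284:306]; print(n,(w*xs).sum()/w.sum(),(w*ys).sum()/w.sum(),w.sum())
rows(.538,.147,.40,101.8,5)
E
```

```text
top 2 [295.  195.5]
model px: ang-> {0: [294.2, 214.0], 0.5: [294.6, 212.2], 1: [294.8, 208.6], 1.5: [294.9, 204.1], 2: [294.8, 199.9], 2.6: [294.5, 196.7]}
model px: ang-> {0: [274.9, 232.8], 0.5: [276.1, 228.7], 1: [279.1, 224.5], 1.5: [283.1, 221.3], 2: [287.2, 220.0], 2.6: [290.6, 221.2]}
21.875 [0.51295222 0.08318873 0.39921991] [ 1.6 -0.1 -2.2]
top1 294.2603914669013 213.00813723334068 454.69999999999993
top_b 294.7752144335995 196.7917775805974 338.1
top_c 294.60305927342256 195.3334608030593 261.49999999999994
top_d 294.613829787234 195.31063829787234 282.0
[-0.41, 1.31, -0.02, np.float64(-0.055)]
[-0.48, 1.28, -0.02, np.float64(-0.055)]
[-0.55, 1.26, -0.02, np.float64(-0.055)]
[-0.62, 1.22, -0.02, np.float64(-0.055)]
[-0.69, 1.19, -0.02, np.float64(-0.055)]
```

The pin did not move in the fourth stroke (row 195.3 both times), so the blade is at its stop. Returning the hone to the tray.

{"api": "drive_tool", "payload": {
  "increments": [
    [-0.4,1.3,0,-0.055],
    [-0.5,1.3,0,-0.055],
    [-0.55,1.25,0,-0.055],
    [-0.6,1.2,0,-0.055],
    [-0.7,1.2,0,-0.055]
  ]
}}

```text
t: 22.5
position: [0.5389, 0.1452, 0.3987]
tool_rot: [[-0.979, -0.202, -0.0], [-0.202, 0.979, -0.0], [0.0, 0.0, -1.0]]
wrist_force: [-0.2, 0.4, -2.4]
width: 0.0196
gripper_force: 30.0
```

{"api": "drive_tool", "payload": {
  "increments": [
    [0,0,5,0],
    [0,0,5,0],
    [0,0,4,0],
    [0,0,2,0],
    [0,0,0,0]
  ]
}}

```text
t: 23.12
position: [0.5382, 0.1446, 0.2375]
tool_rot: [[-0.98, -0.2, -0.003], [-0.2, 0.98, -0.0], [0.003, 0.0, -1.0]]
wrist_force: [-0.4, -0.1, -2.3]
width: 0.0197
gripper_force: 30.0
```

Run:
```python
from h import *
im,K,k1,T=grab("wrist"); cv2.imwrite("pics/w3.png",im)
s=bot.observe();print(s["t"],s["position"],s["tool_rot"][:,1])
```

```text
23.175 [0.53896566 0.14465881 0.23934582] [-1.99482178e-01  9.79901453e-01 -4.66762132e-05]
```

View pics/w3.png

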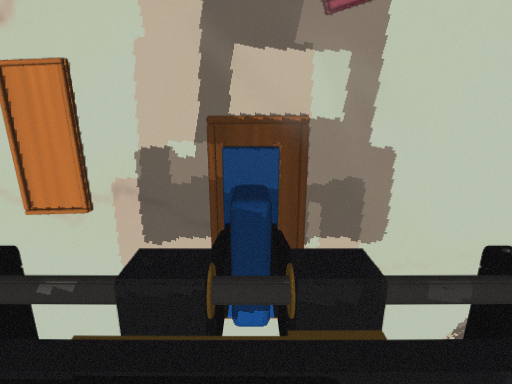

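The hone sits over the tray with clear margin on both sides: hone centre px 251, tray centre px 258. Lowering it with a 3 mm sideways correction.

{"api": "drive_tool", "payload": {
  "increments": [
    [0,0.3,1.5,0],
    [0,0,1.0,0],
    [0,0,0.5,0],
    [0,0,0,0]
  ]
}}

```text
t: 23.68
position: [0.5379, 0.1474, 0.2086]
tool_rot: [[-0.98, -0.199, -0.0], [-0.199, 0.98, -0.0], [0.0, -0.0, -1.0]]
wrist_force: [0.2, -0.5, -1.8]
width: 0.0198
gripper_force: 30.0
```

{"api": "drive_tool", "payload": {
  "increments": [
    [0,0,0.05,0],
    [0,0,0,0]
  ]
}}

```text
t: 23.92
position: [0.5379, 0.1473, 0.2084]
tool_rot: [[-0.98, -0.199, 0.0], [-0.199, 0.98, 0.0], [-0.0, -0.0, -1.0]]
wrist_force: [0.1, 0.5, -3.1]
width: 0.0196
gripper_force: 30.0
```

{"api": "drive_tool", "payload": {
  "increments": [
    [0,0,0,0],
    [0,0,0,0],
    [0,0,0,0],
    [0,0,0,0],
    [0,0,0,0]
  ],
  "gripper": 5
}}

```text
t: 24.55
position: [0.5379, 0.1474, 0.2083]
tool_rot: [[-0.98, -0.199, 0.0], [-0.199, 0.98, 0.0], [-0.0, -0.0, -1.0]]
wrist_force: [1.1, -0.3, -0.4]
width: 0.0499
gripper_force: 0.0
```

{"api": "drive_tool", "payload": {
  "increments": [
    [0,0,-0.5,0],
    [0,0,-2,0],
    [0,0,-4,0],
    [0,0,-5,0],
    [0,0,-5,0]
  ]
}}

```text
t: 25.18
position: [0.5376, 0.1473, 0.3765]
tool_rot: [[-0.98, -0.199, 0.002], [-0.199, 0.98, 0.0], [-0.002, -0.0, -1.0]]
wrist_force: [1.3, 0.5, -0.3]
width: 0.0501
gripper_force: 0.0
```

{"api": "drive_tool", "payload": {
  "increments": [
    [2,0,-2,0],
    [2,0,0,0],
    [0,0,0,0],
    [0,0,0,0]
  ]
}}

```text
t: 25.68
position: [0.4988, 0.1394, 0.3939]
tool_rot: [[-0.98, -0.199, 0.001], [-0.199, 0.98, 0.0], [-0.001, -0.0, -1.0]]
wrist_force: [-0.0, -0.5, 0.1]
width: 0.0502
gripper_force: 0.0
```

Run:
```python
from h import *
im,K,k1,T=grab("wrist"); H,S,V=cv2.split(cv2.cvtColor(im,cv2.COLOR_BGR2HSV))
roi=np.zeros(H.shape,bool);roi[120:270,185:300]=1
blue=(H>100)&(H<130)&(S>110); org=(H<22)&(S>110)
for nm,m,z in (("plate",blue,.013),("tray rim",org|blue,.012)):
    m=cv2.morphologyEx((m&roi).astype(np.uint8)*255,cv2.MORPH_CLOSE,np.ones((3,3)))
    cs,_=cv2.findContours(m,cv2.RETR_EXTERNAL,cv2.CHAIN_APPROX_NONE);c=max(cs,key=cv2.contourArea).reshape(-1,2)
    print(nm,cv2.minAreaRect((plane(c,z,K,k1,T)[:,:2]*1000).astype(np.float32)),c.min(0),c.max(0))
print(bot.observe()["t"])
```

```text
plate ((537.4346313476562, 146.79400634765625), (109.26749420166016, 31.461833953857422), 11.374011993408203) [237 161] [264 248]
tray rim ((539.696533203125, 149.447021484375), (149.2277374267578, 65.3668212890625), 11.747979164123535) [224 146] [280 264]
25.725
```

The hone lies flat within 3 mm of the tray's centre. The plate measures 109 x 31 mm at floor height.

```bash
python3 -c "
from station import bot
print(bot.hand_in())"
```

```text
the job is handed in; nothing more can be done
None
```

The job is handed in: four forward strokes at about 10 N, lifted clear after each, turned the blade until its red pin stopped moving near the yellow stop, and the hone is back flat in its tray, about 3 mm from the tray's centre; the hand-in returned no verdict.

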